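# Open the drying cabinet by its paddle latch

## Robot

A 6-joint arm with a two-finger parallel gripper is mounted at the origin on a cart in front of the work surface, level with it; the furniture and walls round the work are solid. World frame = base frame: x ahead of the robot, y to its left, z up, the work surface at z = 0. Lengths are in m, angles in rad, forces in N, time in s.
With the tool pointing down it reaches from about 0.275 to 0.75 m from the base axis. Payload 10.2 kg.
Tool frame: the origin (TCP) lies at the very end of the fingers, on their centre line; the grasp point (between the pads) lies 19 mm behind it; z points along the fingers, y is the line along which they close (so a half turn about z gives the same grasp; the last joint's range is limited). The gripper opens to 88 mm and grips with 3 to 60 N. Pads are 18 mm wide; open, the fingers measure 123 mm over their backs; the gripper's body (75 mm by 187 mm) begins 45 mm behind the grasp point.
Start: joints at [-1.427, 0.313, 1.498, -0, 1.331, -0.223], TCP at [0.188, -0.49, 0.239] pointing down, gripper open.
Joint ranges: [-2.94, 2.94], [-0.97, 2.17], [0.19, 2.56], [-1.23, 4.37], [0.02, 3.11], [-2.88, 2.88]. Speed limits (rad/s): [2.39, 2.39, 3.01, 3.14, 3.14, 3.14].

## Interface

Orientations are given as a unit quaternion [x, y, z, w].
In Python, from plant import bot gives the robot as it stands.
- The arm moves only by the tool play_rows, never from a script. Its argument "commands" is a list of rows, each a list of 3 entries, a list of its own where there are three numbers: the shift along the tool's x, y, z in m, then the turn, a rotation vector about the tool's x, y, z in rad, then the opening, from 0 (shut) to 1 (fully open). In form: [[[dx, dy, dz], [ax, ay, az], jaw], ...]. A call has 1 to 12 rows; each row shifts and turns the commanded pose from where the row before left it, along the tool's axes as they then stand; what a row does not reach is not made up. A row lasts 1/10 s, in which the tool goes at most 50 mm and 8.59 degrees, less where a joint would pass 70% of its speed; a pose out of reach is approached as far as the arm can. A call with a gripper value outside its range is refused whole. The fingers move at their own pace and stop on an object; "squeeze" is the grip in N (left out, the last holds). Time passes only in rows, so rows that do not move let the fingers close. It gives the time, the measured TCP pose, the force, the opening and the grip force at its end, in the units of the state.
- bot.sense(): the state, without advancing time (a new reading comes with each control period).
- bot.grab_frame(name): name is "scene" or "top" or "wrist"; returns a dict with "pixels" (480x640x3 uint8, blue, green, red), "K" (3x3 intrinsics, pixels), "extrinsics" (4x4, takes a point from world to camera coordinates). Camera axes: x right, y down, z forward; pixel columns grow to the right and rows downward; lengths in m; the calibration is good to about 2 mm. The wrist camera is an equidistant fisheye: a pixel r from the principal point sees the ray r / f radians off the axis. A picture is of the moment at which its call begins. There is no depth.
- bot.job_done(): hands the job in; it is judged then, once.
The state is a dict: "clock": time; "q": joint angles; "joint_velocities": joint speeds; "effort": joint torques, N m; "tcp_pos": TCP position; "tcp_rot": TCP orientation; "ft_force": force on the tool from outside, world axes, zero at the start; "torque": the same for the moment, N m; "gripper_width": opening from 0.0 (shut) to 1.0 (fully open); "grasp_force": force on a finger pad.
Only numpy, scipy, OpenCV 4.12 (cv2) and the standard library are available. Lean on these libraries where they do the work, as an engineer would, in place of code of your own. Each camera call takes 0.05 s, during which the arm holds its last target. There are 200 camera calls.

## Task

Open the small grey drying cabinet: gently lift the red paddle handle on its door until you feel it come softly to rest on the buffer inside, where the hidden pawl is free (lifted less or forced further, it stays caught), then, without ever wrenching at a caught door, pull the door ajar by it and swing it wide open, to about a right angle. Let go so that the paddle drops back, and leave the two bottles, the yellow jar and the side cutter as they are.

Things in the scene. Friction and masses are not known exactly. Their poses are not given: they have to be found in the camera images.
- cabinet: grey sheet-steel drying cabinet fixed to the desk, 100 deep (x) x 200 wide (y) x 165 mm high; its x axis points from the door to its back, y to its left (hinge side) seen from the front, z up. Origin on the desk, 60 mm behind the front edge of the shell, midway across. The door closes its whole front.
- door (a joint): angle of the door, 196 mm wide, 155 mm high, 10 mm thick, top edge 163 mm over the desk; 0 shut, grows as it swings out toward the robot about an upright hinge at its left edge, stop at 1.75 rad. The hinge turns easily (about 0.5 N at the paddle) and the door stays where it is left.
- door_hinge (a point): point on the upright hinge axis of the door, at the height of the paddle (128 mm over the desk); in the door's frame, which turns with the door.
- paddle (a joint): angle of the paddle; 0 at rest (handle level), grows as its outer end is lifted, stop at 0.95 rad. A spring pushes it back: 2 N at the grip at rest, 5 N at 0.6 rad. The unseen keeper is set differently each time: the pawl comes to its slot somewhere from 0.12 to 0.57 rad; about 2 mm of lift (0.05 rad) later it rests on a soft rubber buffer, a clear rise of the lifting force: stop there and pull.
- paddle_pivot (a point): point on the level axis (along the cabinet's y) about which the paddle turns; 8 mm in front of the door's face, 150 mm from the hinge axis along the door, 128 mm over the desk.
- paddle_grip (a point): centre of the red rubber-sleeved cross bar at the paddle's outer end: 14 mm in diameter, 26 mm long along the cabinet's y (pinch its flat ends from above; it turns between them as it rises, stiffly if gripped hard); 40 mm from the pivot, at rest level with it, 48 mm in front of the door's face, 35 mm below the door's top. It moves on an arc about the pivot and, with the door, about the hinge.
- pawl: hidden steel cross pin behind the door, 10 mm high, on a 45 mm arm of the paddle beyond the pivot: it goes down as the grip goes up, to a slot 15.5 mm high in the keeper. The buffer yields 1 mm per 2 N; pressed in over 3 mm (6 N), the pin is below the slot and caught again. Load on the pin must stay under 12 N. With the door 0.15 rad open it is out. Origin in the middle of the arm's end.
- bottle_reducer: loose clear glass bottle with a green and orange label, 60 mm in diameter, 125 mm high, standing at the left of the cabinet; origin at the centre of its foot
- dropper_bottle: loose white dropper bottle with a red cap, 29 mm in diameter, 88 mm high, standing in front of the cabinet to the right; origin at the centre of its foot
- jar_yellow: loose paint jar with a pale yellow lid, 36 mm in diameter, 45 mm high, standing in front of the cabinet to the right; origin at the centre of its foot
- side_cutter: loose side cutters with red handles, 47 x 126 x 12 mm, lying to the left in front; origin under the middle

How it is judged:
By the outcome, as a careful person would: the job done as asked, in the order asked, and still so for the second after the job is handed in, with the robot touching nothing.
It also fails if it takes over 72 s, if anything falls off the work surface, if the arm or the gripper's body presses on something with over 40 N, if the wrist force passes 120 N, or if a joint passes its speed limit or range.

## Working session

There is one attempt and no reset: what is moved stays moved. The work goes in short steps, Python scripts to look and compute and a tool call to move; the robot and the scene stay as the last step left them, time stands still between calls to the robot, and variables do not carry over. Pictures are saved under pics/ and viewed, at most 10 in all, crops included, and the job is handed in when it is done.

Besides the shell and the picture viewer there is one more tool, called as a command line: name --argument value ..., lists and objects as JSON in quotes. play_rows: Moves the arm, as the interface text tells. Its arguments: {"type":"object","properties":{"commands":{"type":"array"},"squeeze":{"type":"number"}},"required":["commands"]}

```bash
mkdir -p pics; python3 - <<'E'
from plant import bot
import cv2,numpy as np
s=bot.sense();print(s)
for n in("scene","top"):
    f=bot.grab_frame(n);cv2.imwrite(f"pics/{n}0.png",f["pixels"]);print(n,f["K"],f["extrinsics"])
    np.savez(f"{n}.npz",K=f["K"],E=f["extrinsics"])
E
```

```text
{'clock': 0.0, 'q': array([-1.42741689e+00,  3.13427587e-01,  1.49842429e+00,  1.77617830e-05,
        1.33100260e+00, -2.23413317e-01]), 'joint_velocities': array([-0.00055321,  0.0013182 ,  0.00080088, -0.00066554,  0.00021134,
       -0.00010089]), 'effort': array([-3.46231154e-04, -4.02212727e+01, -2.52267766e+01,  6.94537838e-02,
        3.53622087e-02, -8.70548297e-05]), 'tcp_pos': array([ 0.18822783, -0.48983654,  0.23817735]), 'tcp_rot': array([ 9.83230157e-01,  1.82367924e-01,  3.38591297e-05, -6.30065741e-04]), 'ft_force': array([ 0.25415931, -0.70557948,  0.57875562]), 'torque': array([-0.01904549, -0.00140059, -0.00329037]), 'grasp_force': 0.0, 'gripper_width': 1.000613342588817}
scene [[451.0045035    0.         316.24249188]
 [  0.         451.0045035  241.58280044]
 [  0.           0.           1.        ]] [[-0.69095239 -0.72274083  0.01518143  0.47540029]
 [-0.48963854  0.45244633 -0.74534986  0.25475557]
 [ 0.531826   -0.52243469 -0.66650064  0.75615022]
 [ 0.          0.          0.          1.        ]]
top [[448.32850727   0.         308.3652342 ]
 [  0.         448.32850727 229.04429702]
 [  0.           0.           1.        ]] [[ 0.02352074 -0.99939311 -0.02569418  0.166723  ]
 [-0.98626857 -0.01899407 -0.16405347  0.4921094 ]
 [ 0.16346587  0.02920002 -0.98611676  0.86599622]
 [ 0.          0.          0.          1.        ]]
```

View pics/scene0.png

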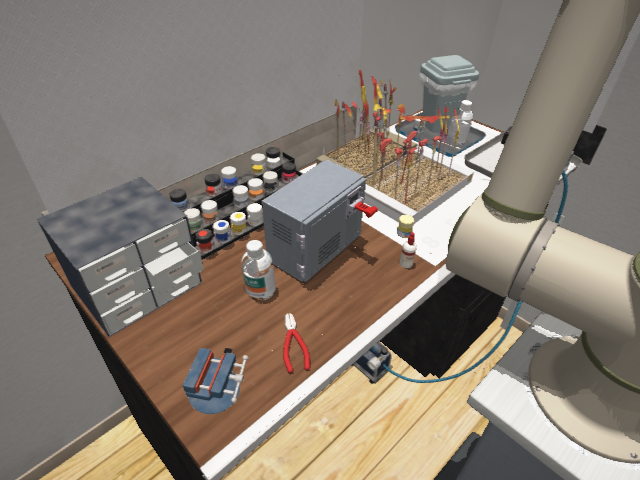

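View pics/top0.png

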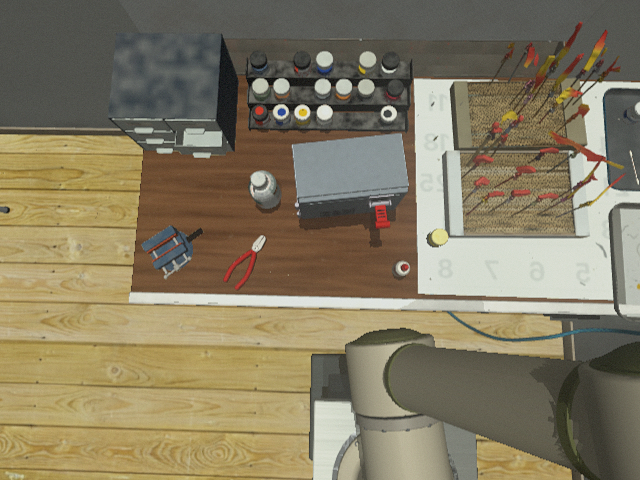

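The scene view shows the paddle at about (366,209), and the top view shows it at (381,218). The dropper bottle is at (402,268) and the jar at (438,237) in the top view. I'll enlarge both.

```bash
python3 - <<'E'
import cv2
a=cv2.imread("pics/top0.png")[130:280,285:450];cv2.imwrite("pics/tc.png",cv2.resize(a,None,fx=4,fy=4,interpolation=cv2.INTER_CUBIC))
a=cv2.imread("pics/scene0.png")[155:280,255:425];cv2.imwrite("pics/sc.png",cv2.resize(a,None,fx=4.5,fy=4.5,interpolation=cv2.INTER_CUBIC))
E
```

```text
(no output)
```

View pics/tc.png

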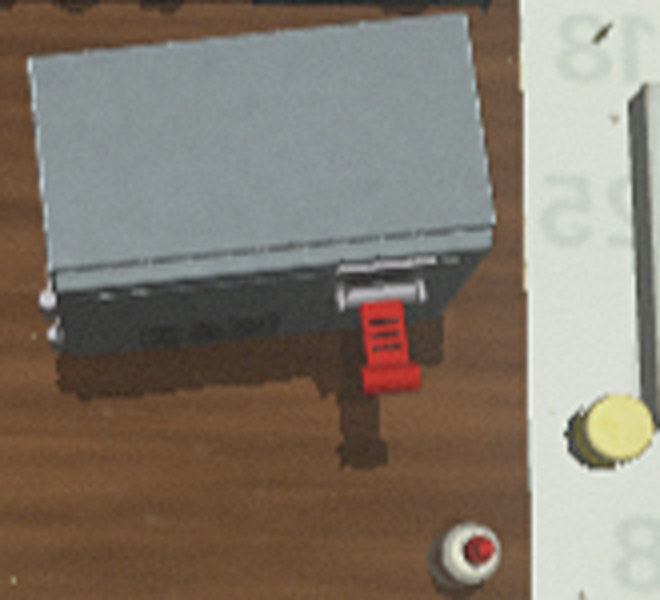

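View pics/sc.png

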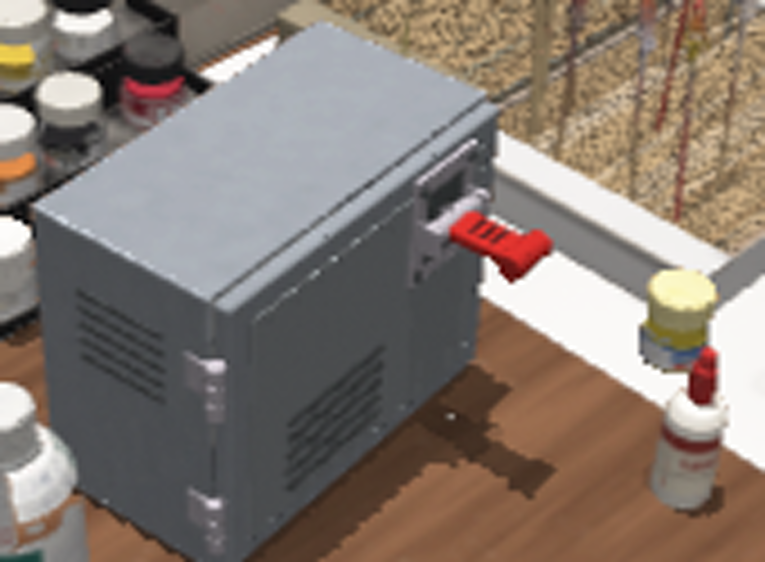

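The top crop shows the shell's corners at (30,60), (467,15), (495,222) and (55,272), with the red bar centred near (391,379). The scene crop shows the bar centred near (528,258).

```bash
cat > h.py <<'E'
import numpy as np,cv2
C={n:np.load(f"{n}.npz") for n in("scene","top")}
def plane(n,uv,z):
    K,E=C[n]["K"],C[n]["E"];R,t=E[:3,:3],E[:3,3]
    d=R.T@np.linalg.solve(K,[*uv,1]);c=-R.T@t
    return c+d*(z-c[2])/d[2]
def tc(u,v):return ((u+.5)/4+285-.5,(v+.5)/4+130-.5)
def sc(u,v):return ((u+.5)/4.5+255-.5,(v+.5)/4.5+155-.5)
E
python3 - <<'E'
from h import *
np.set_printoptions(precision=4,suppress=True)
P={}
for k,p,z in[("BL",(30,60),.165),("BR",(467,15),.165),("FR",(495,222),.165),("FL",(55,272),.165),("bar",(391,379),.135),("barL",(362,381),.130),("barR",(421,377),.130),("dropcap",(481,548),.088),("jarlid",(619,428),.045)]:
    P[k]=plane("top",tc(*p),z);print(k,P[k])
for k,p,z in[("BL",(325,22),.165),("BR",(497,103),.165),("FL",(212,300),.165),("BLL",(37,208),.165),("barR",(543,243),.128),("barL",(513,270),.128),("drop",(705,352),.088),("jar",(683,287),.045)]:print("sc",k,plane("scene",sc(*p),z))
print([np.linalg.norm(P[a]-P[b]) for a,b in(("BL","BR"),("FL","FR"),("BR","FR"),("BL","FL"))])
A=[C[n]["K"]@C[n]["E"][:3] for n in("top","scene")]
X=cv2.triangulatePoints(A[0],A[1],np.array(tc(391,379)),np.array(sc(528,257)));print(X[:3].T/X[3])
for a,b in(("BL","BR"),("FL","FR")):d=P[b]-P[a];print(np.degrees(np.arctan2(d[0],-d[1])))
E
```

```text
BL [0.6224 0.2066 0.165 ]
BR [0.6464 0.0098 0.165 ]
FR [ 0.5503 -0.0015  0.165 ]
FL [0.5243 0.1926 0.165 ]
bar [0.4843 0.0404 0.135 ]
barL [0.484  0.0529 0.13  ]
barR [0.4864 0.0261 0.13  ]
dropcap [ 0.4125 -0.008   0.088 ]
jarlid [ 0.4777 -0.0854  0.045 ]
sc BL [0.6457 0.012  0.165 ]
sc BR [0.5425 0.0028 0.165 ]
sc FL [0.5255 0.1955 0.165 ]
sc BLL [0.6221 0.2087 0.165 ]
sc barR [0.4881 0.028  0.128 ]
sc barL [0.4842 0.0528 0.128 ]
sc drop [ 0.4162 -0.0073  0.088 ]
sc jar [ 0.481 -0.085  0.045]
[np.float64(0.1982798825278358), np.float64(0.19589461300557742), np.float64(0.09674996783502789), np.float64(0.09910731118590202)]
[[0.4862 0.0396 0.1271]]
6.961608532306663
7.645485123998156
```

play_rows --commands '[[[0,0,0],[0,0,-0.145],0.6],[[0,0,0],[0,0,-0.145],0.6],[[0,0,0],[0,0,-0.145],0.6],[[0,0,0],[0,0,-0.145],0.6],[[0,0,0],[0,0,-0.145],0.6],[[0,0,0],[0,0,-0.145],0.6],[[0,0,0],[0,0,-0.145],0.6],[[0,0,0],[0,0,-0.145],0.6],[[0,0,0],[0,0,-0.145],0.6],[[0,0,0],[0,0,-0.145],0.6]]' --squeeze 10

```text
clock: 1.1
tcp_pos: [0.1882, -0.4899, 0.2384]
tcp_rot: [0.613, 0.79, 0.0, -0.0]
ft_force: [-0.6, -0.5, -1.0]
gripper_width: 0.6
grasp_force: 0.0
```

play_rows --commands '[[[0,0,0],[0,0,-0.145],0.6],[[0,0,0],[0,0,-0.145],0.6],[[0,0,0],[0,0,-0.145],0.6],[[0,0,0],[0,0,-0.145],0.6],[[0,0,0],[0,0,-0.145],0.6],[[0,0,0],[0,0,-0.145],0.6],[[0,0,0],[0,0,-0.145],0.6],[[0,0,0],[0,0,-0.145],0.6],[[0,0,0],[0,0,-0.145],0.6],[[0,0,0],[0,0,-0.145],0.6],[[0,0,0],[0,0,0],0.6]]'

```text
clock: 2.2
tcp_pos: [0.2478, -0.4728, 0.2346]
tcp_rot: [-0.022, 0.999, -0.007, -0.029]
ft_force: [-0.2, -0.9, 0.7]
gripper_width: 0.599
grasp_force: 0.0
```

```bash
cat >> h.py <<'E'
from scipy.spatial.transform import Rotation as Ro
def delta(s,target):return Ro.from_quat(s["tcp_rot"]).inv().apply(np.array(target)-s["tcp_pos"])
E
python3 - <<'E'
from h import *;from plant import bot
s=bot.sense();R=Ro.from_quat(s["tcp_rot"]).as_matrix();print(s["clock"],s["q"],s["ft_force"],s["gripper_width"],"\n",R,s["tcp_pos"])
print(delta(s,[.4857,.0397,.2]))
E
```

```text
2.2 [-1.27956214  0.34277951  1.46882496 -0.06113172  1.33136185 -2.87978453] [-0.2212947  -0.8667663   0.73748907] 0.5991240762339682 
 [[-0.99738195 -0.04434372 -0.0571217 ]
 [-0.04348788  0.99892357 -0.0161404 ]
 [ 0.05777594 -0.01361404 -0.99823674]] [ 0.24777295 -0.47277748  0.23455619]
[-0.26158722  0.50184571  0.01263287]
```

play_rows --commands '[[[0,0.03,0],[0,0,0],0.6],[[0,0.03,0],[0,0,0],0.6],[[0,0.03,0],[0,0,0],0.6],[[-0.01,0.03,0],[0,0,0],0.6],[[-0.01,0.03,0],[0,0,0],0.6],[[-0.01,0.03,0],[0,0,0],0.6],[[-0.02,0.03,0],[0,0,0],0.6],[[-0.02,0.03,0],[0,0,0],0.6],[[-0.02,0.03,0],[0,0,0],0.6],[[-0.02,0.03,0],[0,0,0],0.6],[[0,0,0],[0,0,0],0.6]]'

```text
clock: 3.3
tcp_pos: [0.3439, -0.168, 0.2242]
tcp_rot: [-0.021, 0.999, -0.008, -0.029]
ft_force: [0.2, 0.3, -1.1]
gripper_width: 0.599
grasp_force: 0.0
```

```bash
cat > st.py <<'E'
from h import *;from plant import bot
import sys
s=bot.sense();np.set_printoptions(precision=4,suppress=True)
yaw=float(sys.argv[1]);t=eval(sys.argv[2])
R=Ro.from_quat(s["tcp_rot"]);G=Ro.from_euler("z",yaw,degrees=True)*Ro.from_euler("x",180,degrees=True)
print("t",s["clock"],"pos",s["tcp_pos"],"q",s["q"],"f",s["ft_force"],"w",s["gripper_width"])
print("shift",delta(s,t),"turn",(R.inv()*G).as_rotvec(),"shift in goal frame",G.inv().apply(np.array(t)-s["tcp_pos"]))
E
python3 st.py 187.2 [.4857,.0397,.2]
```

```text
t 3.3 pos [ 0.3439 -0.168   0.2242] q [-0.7293  0.032   1.8761 -0.0524  1.2655 -2.3248] f [ 0.1505  0.3249 -1.0858] w 0.5987358443662382
shift [-0.1513  0.2019  0.0127] turn [-0.0114 -0.058  -0.0845] shift in goal frame [-0.1667  0.1883  0.0242]
```

play_rows --commands '[[[0,0,0],[-0.0114,-0.058,-0.0845],0.6],[[-0.025,0.03,0],[0,0,0],0.6],[[-0.025,0.03,0],[0,0,0],0.6],[[-0.025,0.03,0],[0,0,0],0.6],[[-0.025,0.03,0],[0,0,0],0.6],[[-0.02,0.03,0.01],[0,0,0],0.6],[[-0.02,0.02,0.01],[0,0,0],0.6],[[-0.02,0.01,0],[0,0,0],0.6],[[0,0,0],[0,0,0],0.6],[[0,0,0],[0,0,0],0.6]]'

```text
clock: 4.3
tcp_pos: [0.4797, 0.0268, 0.204]
tcp_rot: [-0.061, 0.998, -0.001, -0.0]
ft_force: [0.3, 0.5, 1.0]
gripper_width: 0.596
grasp_force: 0.0
```

```bash
python3 st.py 187.2 [.4857,.0397,.2]; python3 - <<'E'
from h import *;from plant import bot
f=bot.grab_frame("wrist");cv2.imwrite("pics/w0.png",f["pixels"]);np.savez("wrist.npz",K=f["K"],E=f["extrinsics"])
f=bot.grab_frame("scene");cv2.imwrite("pics/s1.png",f["pixels"])
E
```

```text
t 4.3 pos [0.4797 0.0268 0.204 ] q [-0.1881  0.247   1.6796 -0.0014  1.2155 -1.8803] f [0.3093 0.5308 0.9697] w 0.5961154136537616
shift [-0.0076  0.0121  0.0039] turn [-0.0011 -0.0009 -0.0038] shift in goal frame [-0.0076  0.0121  0.004 ]
```

View pics/w0.png

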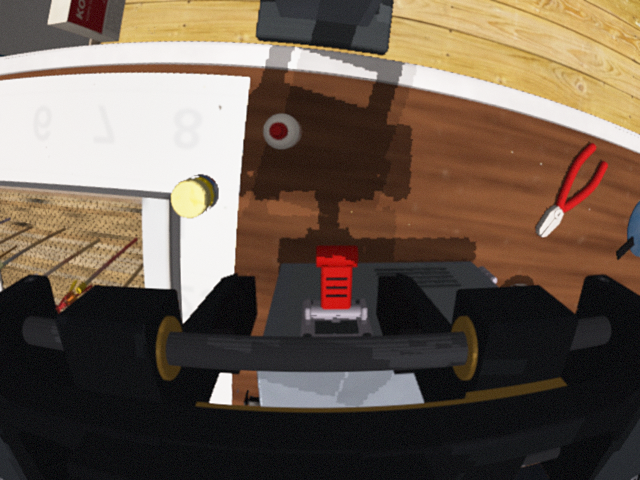

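The wrist view shows the red bar at about (337,257), spanning columns 316 to 358. I'll cross-check its position through the fisheye model.

```bash
python3 - <<'E'
from h import *
C=np.load("wrist.npz");K,E=C["K"],C["E"];R,t=E[:3,:3],E[:3,3]
def w(u,v,z):
    x,y=(u-K[0,2])/K[0,0],(v-K[1,2])/K[1,1];r=np.hypot(x,y);d=R.T@np.array([np.sin(r)*x/r,np.sin(r)*y/r,np.cos(r)]);c=-R.T@t
    return c+d*(z-c[2])/d[2]
for p in[(337,257,.13),(316,257,.13),(358,257,.13),(279,130,.088),(194,197,.045)]:print(p,w(*p))
E
```

```text
(337, 257, 0.13) [0.48560723 0.04061778 0.13      ]
(316, 257, 0.13) [0.48721505 0.0275184  0.13      ]
(358, 257, 0.13) [0.48402405 0.05380337 0.13      ]
(279, 130, 0.088) [ 0.41233614 -0.00788872  0.088     ]
(194, 197, 0.045) [ 0.47627572 -0.08031132  0.045     ]
```

play_rows --commands '[[[-0.0076,0.0124,0],[0,0,0],0.6],[[0,0,0],[0,0,0],0.6],[[0,0,0.02],[0,0,0],0.6],[[0,0,0.02],[0,0,0],0.6],[[0,0,0.01],[0,0,0],0.6],[[0,0,0],[0,0,0],0.6],[[0,0,0],[0,0,0],0.6]]'

```text
clock: 5.1
tcp_pos: [0.4863, 0.0409, 0.1548]
tcp_rot: [-0.061, 0.998, -0.001, 0.0]
ft_force: [0.0, 1.3, -0.4]
gripper_width: 0.601
grasp_force: 0.0
```

```bash
python3 st.py 187.2 [.4857,.040,.110]
```

```text
t 5.1 pos [0.4863 0.0409 0.1548] q [-0.1562  0.3185  1.7241 -0.0012  1.0981 -1.849 ] f [ 0.0262  1.3262 -0.4082] w 0.600660069876896
shift [ 0.0007 -0.0007  0.0448] turn [-0.0013  0.0005 -0.0031] shift in goal frame [ 0.0007 -0.0008  0.0448]
```

play_rows --commands '[[[0.0007,-0.0008,0.015],[0,0,0],0.6],[[0,0,0.015],[0,0,0],0.6],[[0,0,0.0148],[0,0,0],0.6],[[0,0,0],[0,0,0],0.6],[[0,0,0],[0,0,0],0.6],[[0,0,0],[0,0,0],0.6]]'

```text
clock: 5.7
tcp_pos: [0.486, 0.0399, 0.1105]
tcp_rot: [-0.061, 0.998, -0.001, 0.001]
ft_force: [0.2, -0.9, -1.3]
gripper_width: 0.599
grasp_force: 0.0
```

```bash
cat > fz.py <<'E'
from plant import bot
import numpy as np,sys
np.set_printoptions(precision=4,suppress=True)
F=[]
for i in range(int(sys.argv[1])):
    s=bot.sense();F.append([*s["ft_force"],s["grasp_force"]])
    bot.grab_frame("top")
s=bot.sense();F.append([*s["ft_force"],s["grasp_force"]]);F=np.array(F)
print(round(s["clock"],2),s["tcp_pos"],"F",F.mean(0),"sd",F.std(0),s["gripper_width"])
E
python3 fz.py 8
```

```text
6.1 [0.4854 0.04   0.1095] F [ 0.0482  0.1395 -0.2933  0.    ] sd [0.3803 0.6635 0.6011 0.    ] 0.6000696585381472
```

play_rows --commands '[[[0,0,0],[0,0,0],0.4],[[0,0,0],[0,0,0],0.3],[[0,0,0],[0,0,0],0.2],[[0,0,0],[0,0,0],0.2],[[0,0,0],[0,0,0],0.2],[[0,0,0],[0,0,0],0.2]]' --squeeze 10

```text
clock: 6.7
tcp_pos: [0.4854, 0.0401, 0.1094]
tcp_rot: [-0.061, 0.998, -0.0, -0.0]
ft_force: [1.0, 0.8, 0.5]
gripper_width: 0.293
grasp_force: 10.0
```

```bash
python3 fz.py 5
```

```text
6.95 [0.4854 0.0401 0.1094] F [-0.2154  1.5618  0.0823 10.    ] sd [0.6394 0.4536 0.4863 0.    ] 0.2915655838147081
```

play_rows --commands '[[[0,0,-0.0015],[0,0,0],0.2],[[-0.0001,0,-0.0015],[0,0,0],0.2],[[-0.0001,0,-0.0015],[0,0,0],0.2],[[0,0,0],[0,0,0],0.2]]'

```text
clock: 7.35
tcp_pos: [0.4853, 0.0401, 0.1138]
tcp_rot: [-0.061, 0.998, -0.0, -0.0]
ft_force: [-0.5, 1.5, -4.7]
gripper_width: 0.29
grasp_force: 10.0
```

```bash
python3 fz.py 4
```

```text
7.55 [0.4853 0.0401 0.1137] F [-1.4012  1.9181 -4.2623  9.9998] sd [0.7497 0.5542 0.33   0.    ] 0.29586572750627316
```

play_rows --commands '[[[-0.0001,0,-0.0006],[0,0,0],0.2],[[-0.0001,0,-0.0006],[0,0,0],0.2],[[0,0,0],[0,0,0],0.2]]'

```text
clock: 7.85
tcp_pos: [0.4854, 0.0401, 0.115]
tcp_rot: [-0.061, 0.998, -0.0, -0.001]
ft_force: [-3.3, 1.6, -3.9]
gripper_width: 0.297
grasp_force: 10.0
```

```bash
python3 fz.py 3
```

```text
8.0 [0.4854 0.04   0.115 ] F [-4.3422  1.4503 -4.2384  9.9998] sd [0.7998 0.136  0.4822 0.    ] 0.29065980069760566
```

play_rows --commands '[[[0,0,-0.0006],[0,0,0],0.2],[[0,0,-0.0006],[0,0,0],0.2],[[0,0,0],[0,0,0],0.2]]'

```text
clock: 8.3
tcp_pos: [0.4856, 0.0401, 0.1163]
tcp_rot: [-0.061, 0.998, -0.0, -0.0]
ft_force: [-4.0, 2.1, -4.0]
gripper_width: 0.292
grasp_force: 10.0
```

```bash
python3 fz.py 3
```

```text
8.45 [0.4856 0.0401 0.1162] F [-4.7309  2.1091 -3.8697  9.9998] sd [0.4795 0.1721 0.0769 0.    ] 0.2944120562495388
```

play_rows --commands '[[[0.0002,0,0],[0,0,0],0.2],[[0,0,0],[0,0,0],0.2]]' --squeeze 16

```text
clock: 8.65
tcp_pos: [0.4856, 0.0401, 0.1163]
tcp_rot: [-0.061, 0.998, -0.0, 0.0]
ft_force: [-3.7, 1.8, -5.6]
gripper_width: 0.29
grasp_force: 16.0
```

```bash
python3 fz.py 3;python3 - <<'E'
from h import *;from plant import bot
f=bot.grab_frame("scene")["pixels"][165:255,300:420];cv2.imwrite("pics/s2.png",cv2.resize(f,None,fx=6,fy=6,interpolation=cv2.INTER_CUBIC))
E
```

```text
8.8 [0.4856 0.0401 0.1163] F [-3.8264  2.5913 -4.8496 15.9996] sd [0.0485 0.6445 0.6174 0.    ] 0.28725930100846103
```

View pics/s2.png

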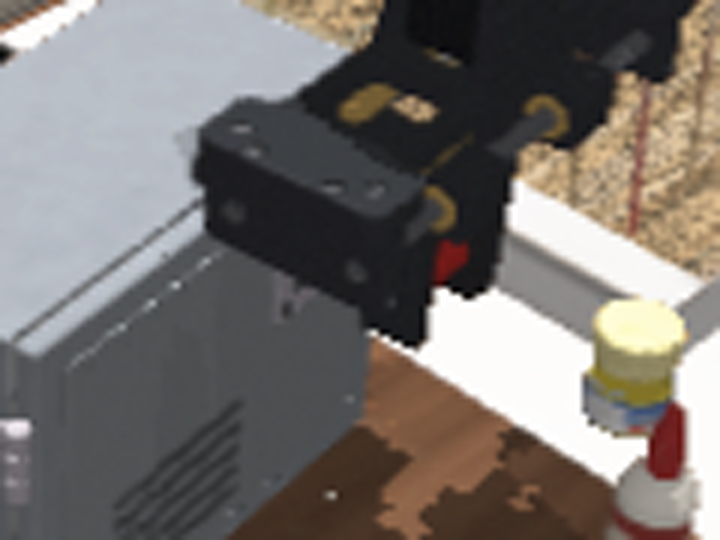

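play_rows --commands '[[[0.0003,0,0],[0,0,0],0.2],[[0.0003,0,0],[0,0,0],0.2],[[0,0,0],[0,0,0],0.2]]'

```text
clock: 9.15
tcp_pos: [0.4856, 0.04, 0.1165]
tcp_rot: [-0.061, 0.998, -0.0, 0.001]
ft_force: [0.6, 4.4, -5.3]
gripper_width: 0.288
grasp_force: 16.0
```

```bash
python3 fz.py 3;python3 - <<'E'
from h import *
K,E=C["scene"]["K"],C["scene"]["E"]
for dz in(0,.007):
  for l in(-.013,.013):
    X=np.array([.4857-.125*l,.040+.992*l,.128+dz]);p=K@(E[:3,:3]@X+E[:3,3]);p=p[:2]/p[2];print(dz,l,p,(p-[300,165])*6)
E
```

```text
9.3 [0.4855 0.04   0.1165] F [ 0.9563  5.1573 -5.1749 15.9995] sd [0.2977 0.6613 0.2352 0.0001] 0.2869500126292801
0 -0.013 [375.84587244 208.58947191] [455.07523466 261.53683145]
0 0.013 [368.64192303 214.67297578] [411.85153819 298.03785467]
0.007 -0.013 [376.20365733 205.83808284] [457.22194401 245.02849703]
0.007 0.013 [368.96826684 211.90657865] [413.80960106 281.43947188]
```

```bash
python3 - <<'E'
from h import *;from plant import bot
f=bot.grab_frame("scene")["pixels"];g=cv2.imread("pics/scene0.png")
for im in(g,f):
  print()
  for r in range(200,217):print(r,' '.join('%4d'%(int(im[r,c,2])-int(im[r,c,1])) for c in range(368,382)))
E
```

```text
200    1    2    2    1    2    3    2    3    3    3    3    5    7    4
201    2    1    1    1    2    2    2    3    2    3    2    3    5    6
202    2    3    2    1    2    2    1    2    2    1    2    2    1    2
203    2    2    1    2    1    1    2    2    3    2    1    1    1    2
204    2    1    2    2    2    2    2    3    2    3    3    3    1    3
205    3    4    2    3    2    3    3    3    2    3    2    3    3    2
206  102   77    6    3   32  128  148   96    1    2    1    2    2    3
207  172  161  135  122  160  171  173  166  114    2    2    2    2    3
208  173  172  165  171  174  173  171  165  150   91    2    2    2    3
209  173  170  172  174  173  172  164  151  138   83    2    2    2    1
210  171  172  172  171  167  159  147  132  112   46    3    1    1    2
211  172  174  171  161  140  143  127  105   78   20    3    4    3    1
212  128  163  162  150  135  121  100   25    2    2    1    2    2    5
213   85  108  145  129  112   92   22    2    2    2    1    1    2    2
214   80   90  110  107   88   21    2    2    1    1    2    1 
[... 716 characters left out ...]
  87   86   73   16    1    1    1
208   -1   -1   -1   -1   27   72   87   85   79   50    2    0    1    0
209   -2   -3   -1   -1   37   84   84   73   38    8    1    1    1    2
210   -2   -3    0    6   46   84   73   37    5    1    1    0    0    0
211   -1   -1    0    7   42   71   34    5    2    1    1    0    2    4
212   -1    0   -1    7   31   43    5    0    2    1    1    1    0    1
213   -2    0   -1    4    6    1    3    9    0    1    2    7   15    8
214   -1   -1    0    3    6    1    0    1    2    9    5    6    1    1
215   -1   -1   -1    5    5    1    1    1    1    1    1    1    1    1
216   -1   -1   -1    3    1    1    0    0    1    1    1    1    1    1
```

play_rows --commands '[[[0,0.0003,-0.0006],[0,0,0],0.2],[[0,0,-0.0006],[0,0,0],0.2],[[0,0,0],[0,0,0],0.2]]'

```text
clock: 9.65
tcp_pos: [0.4851, 0.0402, 0.1175]
tcp_rot: [-0.061, 0.998, -0.001, 0.0]
ft_force: [1.4, 2.9, -6.4]
gripper_width: 0.291
grasp_force: 16.0
```

```bash
python3 fz.py 3
```

```text
9.8 [0.485  0.0402 0.1175] F [ 1.5359  3.1775 -6.4137 15.9995] sd [0.2623 0.2883 0.3709 0.    ] 0.2914450288724834
```

play_rows --commands '[[[-0.0002,0.0002,-0.0005],[0,0,0],0.2],[[-0.0001,0,-0.0005],[0,0,0],0.2],[[0,0,0],[0,0,0],0.2]]'

```text
clock: 10.1
tcp_pos: [0.4852, 0.0403, 0.1185]
tcp_rot: [-0.061, 0.998, -0.001, -0.0]
ft_force: [0.6, 0.1, -6.2]
gripper_width: 0.292
grasp_force: 16.0
```

```bash
python3 fz.py 3
```

```text
10.25 [0.4852 0.0403 0.1184] F [ 0.2236  0.3712 -6.5073 15.9995] sd [0.4452 0.4945 0.3934 0.    ] 0.29315652638311085
```

play_rows --commands '[[[-0.0001,0,-0.0006],[0,0,0],0.2],[[-0.0002,0,-0.0006],[0,0,0],0.2],[[0,0,0],[0,0,0],0.2]]'

```text
clock: 10.55
tcp_pos: [0.4855, 0.0404, 0.1197]
tcp_rot: [-0.061, 0.998, -0.001, -0.0]
ft_force: [-1.3, -1.5, -6.2]
gripper_width: 0.289
grasp_force: 16.0
```

```bash
python3 fz.py 3
```

```text
10.7 [0.4855 0.0404 0.1197] F [-0.8924 -1.6971 -6.226  15.9995] sd [0.3201 0.3212 0.534  0.    ] 0.2889665281037116
```

play_rows --commands '[[[-0.0001,-0.0001,-0.0006],[0,0,0],0.2],[[-0.0002,0,-0.0006],[0,0,0],0.2],[[0,0,0],[0,0,0],0.2]]'

```text
clock: 11.0
tcp_pos: [0.4858, 0.0404, 0.1209]
tcp_rot: [-0.061, 0.998, -0.001, -0.0]
ft_force: [-0.8, -1.8, -6.3]
gripper_width: 0.289
grasp_force: 16.0
```

```bash
python3 fz.py 3
```

```text
11.15 [0.4858 0.0404 0.1209] F [-0.8511 -2.1522 -6.4352 15.9994] sd [0.2168 0.6522 0.3182 0.    ] 0.28970506953596037
```

play_rows --commands '[[[-0.0001,-0.0002,-0.0006],[0,0,0],0.2],[[-0.0002,0,-0.0006],[0,0,0],0.2],[[0,0,0],[0,0,0],0.2]]'

```text
clock: 11.45
tcp_pos: [0.4862, 0.0404, 0.1221]
tcp_rot: [-0.061, 0.998, -0.0, -0.0]
ft_force: [-1.0, -0.5, -8.0]
gripper_width: 0.291
grasp_force: 16.0
```

```bash
python3 fz.py 3
```

```text
11.6 [0.4861 0.0404 0.122 ] F [-0.6702 -0.7458 -7.5534 15.9994] sd [0.2519 0.4886 0.4477 0.    ] 0.2891205972584054
```

play_rows --commands '[[[-0.0001,0,-0.0003],[0,0,0],0.2],[[-0.0001,0,-0.0003],[0,0,0],0.2],[[0,0,0],[0,0,0],0.2]]'

```text
clock: 11.9
tcp_pos: [0.4864, 0.0404, 0.1227]
tcp_rot: [-0.061, 0.998, -0.0, -0.0]
ft_force: [-0.8, 0.1, -7.9]
gripper_width: 0.289
grasp_force: 16.0
```

```bash
python3 fz.py 5
```

```text
12.15 [0.4863 0.0404 0.1227] F [-0.5743  0.2184 -7.5304 15.9994] sd [0.6362 0.5373 0.5966 0.    ] 0.2885455841805634
```

play_rows --commands '[[[-0.0001,0,-0.0004],[0,0,0],0.2],[[-0.0002,0,-0.0004],[0,0,0],0.2],[[0,0,0],[0,0,0],0.2]]'

```text
clock: 12.45
tcp_pos: [0.4867, 0.0404, 0.1235]
tcp_rot: [-0.061, 0.998, -0.001, -0.0]
ft_force: [-0.5, 0.0, -7.8]
gripper_width: 0.293
grasp_force: 16.0
```

```bash
python3 fz.py 5
```

```text
12.7 [0.4867 0.0404 0.1235] F [-0.1438  0.3837 -7.4521 15.9994] sd [0.3385 0.2955 0.3996 0.    ] 0.2875442557014624
```

play_rows --commands '[[[-0.0002,0,-0.0005],[0,0,0],0.2],[[-0.0002,0,-0.0005],[0,0,0],0.2],[[0,0,0],[0,0,0],0.2]]'

```text
clock: 13.0
tcp_pos: [0.487, 0.0404, 0.1245]
tcp_rot: [-0.061, 0.998, -0.001, -0.0]
ft_force: [0.3, 0.4, -8.4]
gripper_width: 0.288
grasp_force: 16.0
```

```bash
python3 fz.py 4; python3 - <<'E'
from h import *;from plant import bot
im=bot.grab_frame("scene")["pixels"]
for r in range(196,214):print(r,' '.join('%4d'%(int(im[r,c,2])-int(im[r,c,1])) for c in range(370,382)))
E
```

```text
13.2 [0.487  0.0404 0.1245] F [-0.018   0.1078 -7.9636 15.9993] sd [0.6145 0.3646 0.3599 0.    ] 0.29317224037057826
196   -1   -1   -1    9   20   13    0   -1    0   -2   -2   -1
197   -1   -1    3   14   20   14    1   -1   -1   -2   -2   -1
198    0    3   12   21   19    6    1   -1   -1   -1   -1    0
199    1    8   16   12    9    1    0   -1   -1    1    1    0
200   -2    0    3    1    2    1    0   -1    0    0    0    0
201    0   -2   15   47   51   15   -1    0    0    0   -1    0
202   -1    0   25   69   85   79   58   34    2    1   -1    0
203   -1   -1   29   72   88   86   78   51    0    1    0    0
204   -1    0   39   86   86   85   78   50    1    0    1    0
205   -1    6   47   86   86   84   70   17    1    1    2    0
206   -1    7   46   84   81   68   21    3    2    1    0    0
207   -1   15   54   77   51   12    2    1    1    1    2    3
208   -1   15   41   36    6    2    1    2    0    1    0    1
209    0    5    2    3    2    2    3    1    2    3    5    5
210    1    2    2    1    2    3    8    2    2    1    1    2
211    0    3    1    1    1    1    1    3    5    3    4    2
212   -1    3    1    1    1    1    1    1    2    1    2    5
213    0    5    1    1    1    1    1    1    1    1    1    1
```

play_rows --commands '[[[-0.0002,0,-0.0005],[0,0,0],0.2],[[-0.0003,0,-0.0006],[0,0,0],0.2],[[0,0,0],[0,0,0],0.2]]'

```text
clock: 13.55
tcp_pos: [0.4874, 0.0404, 0.1254]
tcp_rot: [-0.061, 0.998, -0.001, -0.0]
ft_force: [0.4, -1.2, -12.3]
gripper_width: 0.292
grasp_force: 16.0
```

```bash
python3 fz.py 4
```

```text
13.75 [0.4875 0.0404 0.1254] F [  0.5306  -0.6454 -11.4102  15.9991] sd [0.1666 0.4039 0.5348 0.    ] 0.2902342305879453
```

play_rows --commands '[[[0.0001,0,0.0003],[0,0,0],0.2],[[0,0,0],[0,0,0],0.2],[[0.0003,0.0001,0],[0,0,0.002],0.2],[[0.0003,0.0001,0],[0,0,0.002],0.2],[[0,0,0],[0,0,0],0.2]]'

```text
clock: 14.25
tcp_pos: [0.487, 0.0405, 0.1253]
tcp_rot: [-0.059, 0.998, -0.001, 0.0]
ft_force: [2.2, -0.9, -11.9]
gripper_width: 0.291
grasp_force: 16.0
```

```bash
python3 fz.py 4
```

```text
14.45 [0.4869 0.0405 0.1253] F [  1.6579  -1.1201 -11.4543  15.999 ] sd [0.4576 0.2737 0.6054 0.0001] 0.28738994789058225
```

play_rows --commands '[[[0.0003,0.0001,0.0001],[0,0,0.002],0.2],[[0.0003,0.0001,0.0001],[0,0,0.002],0.2],[[0,0,0],[0,0,0],0.2]]'

```text
clock: 14.75
tcp_pos: [0.4862, 0.0407, 0.1251]
tcp_rot: [-0.057, 0.998, -0.001, -0.0]
ft_force: [1.5, -1.1, -10.3]
gripper_width: 0.293
grasp_force: 16.0
```

```bash
python3 fz.py 4
```

```text
14.95 [0.4862 0.0407 0.1251] F [ 1.4335 -1.4782 -9.9592 15.9992] sd [0.1971 0.4518 0.2114 0.    ] 0.29285177083036107
```

play_rows --commands '[[[0.0006,0.0002,0],[0,0,0.004],0.2],[[0.0009,0.0003,0],[0,0,0.006],0.2],[[0,0,0],[0,0,0],0.2]]'

```text
clock: 15.25
tcp_pos: [0.4845, 0.0411, 0.1251]
tcp_rot: [-0.052, 0.999, -0.001, -0.0]
ft_force: [1.9, -2.0, -10.0]
gripper_width: 0.289
grasp_force: 16.0
```

```bash
python3 fz.py 3
```

```text
15.4 [0.4845 0.041  0.1251] F [ 0.2222 -1.942  -9.6481 15.9992] sd [0.9745 0.3288 0.1888 0.    ] 0.2906313729471066
```

play_rows --commands '[[[0.0015,0.0005,0],[0,0,0.01],0.2],[[0.003,0.001,0],[0,0,0.02],0.2],[[0.003,0.001,0],[0,0,0.02],0.2],[[0.003,0.001,0],[0,0,0.02],0.2],[[0,0,0],[0,0,0],0.2]]'

```text
clock: 15.9
tcp_pos: [0.4735, 0.0439, 0.1252]
tcp_rot: [-0.017, 1.0, -0.0, -0.0]
ft_force: [0.5, 0.2, -7.9]
gripper_width: 0.293
grasp_force: 16.0
```

```bash
python3 fz.py 2
```

```text
16.0 [0.4738 0.0438 0.1252] F [ 0.0414  0.0983 -7.5839 15.9995] sd [0.4795 0.2738 0.2599 0.0001] 0.2880094917368402
```

play_rows --commands '[[[0.003,0.001,0],[0,0,0.02],0.2],[[0.0045,0.0016,0],[0,0,0.03],0.2],[[0.0045,0.0016,0],[0,0,0.03],0.2],[[0.0045,0.0016,0],[0,0,0.03],0.2],[[0.0045,0.0016,0],[0,0,0.03],0.2],[[0.0045,0.0016,0],[0,0,0.03],0.2],[[0,0,0],[0,0,0],0.2]]'

```text
clock: 16.7
tcp_pos: [0.4484, 0.0539, 0.1251]
tcp_rot: [0.068, 0.998, -0.0, -0.0]
ft_force: [0.4, 0.5, -7.7]
gripper_width: 0.288
grasp_force: 16.0
```

```bash
python3 fz.py 2; python3 st.py 187.2 [.4857,.04,.125]
```

```text
16.8 [0.4489 0.0537 0.1252] F [ 0.3079  1.2695 -7.7405 15.9995] sd [0.1605 0.602  0.159  0.0001] 0.28972667114738493
t 16.8 pos [0.4489 0.0537 0.1252] q [-0.1407  0.2879  1.8585 -0.001   0.9948 -1.5758] f [ 0.0809  1.3707 -7.5673] w 0.28972667114738493
shift [-0.0383 -0.0086  0.0002] turn [-0.0009  0.0002 -0.2608] shift in goal frame [-0.0348 -0.0182  0.0002]
```

play_rows --commands '[[[0.0045,0.0016,0],[0,0,0.03],0.2],[[0.0074,0.0027,0],[0,0,0.05],0.2],[[0.0074,0.0027,0],[0,0,0.05],0.2],[[0.0074,0.0027,0],[0,0,0.05],0.2],[[0.0074,0.0027,0],[0,0,0.05],0.2],[[0.0074,0.0027,0],[0,0,0.05],0.2],[[0.0074,0.0027,0],[0,0,0.05],0.2],[[0.0074,0.0027,0],[0,0,0.05],0.2],[[0.0045,0.0016,0],[0,0,0.03],0.2],[[0,0,0],[0,0,0],0.2]]'

```text
clock: 17.8
tcp_pos: [0.3983, 0.0935, 0.1251]
tcp_rot: [0.269, 0.963, -0.0, 0.0]
ft_force: [-0.3, 1.2, -7.4]
gripper_width: 0.287
grasp_force: 16.0
```

```bash
python3 fz.py 2; python3 st.py 187.2 [.4857,.04,.125]
```

```text
17.9 [0.3986 0.0932 0.1251] F [ 0.007   0.8974 -7.2455 15.9996] sd [0.1846 0.2318 0.2548 0.0001] 0.2875027235234826
t 17.9 pos [0.3986 0.0932 0.1251] q [-0.0578  0.2014  1.9749 -0.0012  0.9648 -1.0835] f [ 0.112   0.6691 -6.8853] w 0.2875027235234826
shift [-0.1021 -0.0004  0.0002] turn [-0.0009  0.0006 -0.6701] shift in goal frame [-0.0798 -0.0637  0.0001]
```

play_rows --commands '[[[0.0045,0.0016,0],[0,0,0.03],0.2],[[0.0074,0.0027,0],[0,0,0.05],0.2],[[0.0074,0.0027,0],[0,0,0.05],0.2],[[0.0074,0.0027,0],[0,0,0.05],0.2],[[0.0074,0.0027,0],[0,0,0.05],0.2],[[0.0074,0.0027,0],[0,0,0.05],0.2],[[0.0074,0.0027,0],[0,0,0.05],0.2],[[0.0074,0.0027,0],[0,0,0.05],0.2],[[0.0074,0.0027,0],[0,0,0.05],0.2],[[0.0045,0.0016,0],[0,0,0.03],0.2],[[0,0,0],[0,0,0],0.2]]'

```text
clock: 19.0
tcp_pos: [0.3658, 0.1576, 0.125]
tcp_rot: [0.481, 0.876, -0.0, 0.0]
ft_force: [-1.0, 0.3, -6.7]
gripper_width: 0.293
grasp_force: 16.0
```

```bash
python3 fz.py 2; python3 st.py 187.2 [.4857,.04,.125]
```

```text
19.1 [0.3658 0.1572 0.1249] F [-1.1242  0.6176 -6.8352 15.9997] sd [0.0865 0.2487 0.2863 0.0002] 0.29059715449756646
t 19.1 pos [0.3658 0.1572 0.1249] q [ 0.1102  0.1789  2.0042 -0.0014  0.9588 -0.4556] f [-1.1001  0.8453 -6.5539] w 0.29059715449756646
shift [-0.1632  0.0382  0.0001] turn [-0.0012  0.0004 -1.1299] shift in goal frame [-0.1042 -0.1313 -0.0001]
```

θ is about 1.13, so 0.44 rad remains.

play_rows --commands '[[[0.0045,0.0016,0],[0,0,0.03],0.2],[[0.0074,0.0027,0],[0,0,0.05],0.2],[[0.0074,0.0027,0],[0,0,0.05],0.2],[[0.0074,0.0027,0],[0,0,0.05],0.2],[[0.0074,0.0027,0],[0,0,0.05],0.2],[[0.0074,0.0027,0],[0,0,0.05],0.2],[[0.0074,0.0027,0],[0,0,0.05],0.2],[[0.0074,0.0027,0],[0,0,0.05],0.2],[[0.006,0.0021,0],[0,0,0.04],0.2],[[0.003,0.001,0],[0,0,0.02],0.2],[[0,0,0],[0,0,0],0.2]]'

```text
clock: 20.2
tcp_pos: [0.3642, 0.2263, 0.1248]
tcp_rot: [0.661, 0.75, -0.0, 0.0]
ft_force: [-2.6, 1.0, -6.0]
gripper_width: 0.288
grasp_force: 16.0
```

```bash
python3 fz.py 2; python3 st.py 187.2 [.4857,.04,.125]
```

```text
20.3 [0.3642 0.2261 0.1248] F [-1.683   1.3187 -5.8503 15.9996] sd [0.6846 0.7803 0.4174 0.0001] 0.28755023231204335
t 20.3 pos [0.3642 0.2261 0.1248] q [ 0.2814  0.2419  1.9227 -0.0011  0.9776  0.1558] f [-1.023   2.3803 -5.2832] w 0.28755023231204335
shift [-0.1999  0.0972 -0.    ] turn [-0.0011  0.0005 -1.5703] shift in goal frame [-0.0972 -0.1998 -0.0002]
```

play_rows --commands '[[[0.001,0,0.0025],[0,0,0],0.2],[[0.0008,0,0.0025],[0,0,0],0.2],[[0.0006,0,0.0025],[0,0,0],0.2],[[0.0004,0,0.0025],[0,0,0],0.2],[[0.0002,0,0.0025],[0,0,0],0.2],[[0.0001,0,0.0025],[0,0,0],0.2],[[0,0,0],[0,0,0],0.2],[[0,0,0],[0,0,0],0.2]]'

```text
clock: 21.1
tcp_pos: [0.3642, 0.2295, 0.1101]
tcp_rot: [0.661, 0.75, 0.0, 0.001]
ft_force: [-2.1, 0.6, 3.5]
gripper_width: 0.288
grasp_force: 16.0
```

```bash
python3 fz.py 2; python3 st.py 97.2 [.3642,.2261,.110]
```

```text
21.2 [0.3642 0.2295 0.1101] F [-1.8194  0.2788  3.5367 16.0003] sd [0.6935 0.2123 0.1245 0.0001] 0.29075674948357616
t 21.2 pos [0.3642 0.2295 0.1101] q [ 0.2892  0.2692  1.934  -0.0012  0.9376  0.1648] f [-0.8565  0.0885  3.4368] w 0.29075674948357616
shift [-0.0033 -0.0004  0.0001] turn [ 0.001   0.0008 -0.0005] shift in goal frame [-0.0033 -0.0004  0.0001]
```

play_rows --commands '[[[0,0,0],[0,0,0],0.32],[[0,0,0],[0,0,0],0.4],[[0,0,0],[0,0,0],0.5],[[0,0,0],[0,0,0],0.6],[[0,0,0],[0,0,0],0.6],[[0,0,0],[0,0,0],0.6]]' --squeeze 5

```text
clock: 21.8
tcp_pos: [0.3638, 0.2294, 0.1099]
tcp_rot: [0.661, 0.75, -0.0, 0.0]
ft_force: [-0.6, -0.7, -0.3]
gripper_width: 0.6
grasp_force: 0.0
```

```bash
python3 fz.py 1
```

```text
21.85 [0.3638 0.2294 0.1099] F [-0.3005 -0.6484 -0.2113  0.    ] sd [0.3016 0.0099 0.0779 0.    ] 0.5992594935018785
```

Free. Rising, then backing away from the door (+tool x).

play_rows --commands '[[[0,0,-0.01],[0,0,0],0.6],[[0,0,-0.02],[0,0,0],0.6],[[0,0,-0.02],[0,0,0],0.6],[[0,0,-0.025],[0,0,0],0.6],[[0,0,-0.025],[0,0,0],0.6],[[0,0,-0.025],[0,0,0],0.6],[[0.03,0,-0.01],[0,0,0],0.6],[[0.03,0,0],[0,0,0],0.6],[[0.03,0,0],[0,0,0],0.6],[[0.03,0,0],[0,0,0],0.6],[[0,0,0],[0,0,0],0.6],[[0,0,0],[0,0,0],0.6]]'

```text
clock: 23.05
tcp_pos: [0.3486, 0.3485, 0.2451]
tcp_rot: [0.661, 0.75, -0.0, 0.0]
ft_force: [0.5, -0.8, 0.3]
gripper_width: 0.601
grasp_force: 0.0
```

```bash
python3 - <<'E'
from h import *;from plant import bot
a=bot.grab_frame("top")["pixels"];b=bot.grab_frame("scene")["pixels"]
cv2.imwrite("pics/end.png",np.hstack([cv2.resize(a[100:320,180:460],(400,314)),cv2.resize(b[130:410,170:440],(400,415))[:314]]))
cv2.imwrite("pics/endtop.png",a)
E
```

```text
(no output)
```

View pics/end.png

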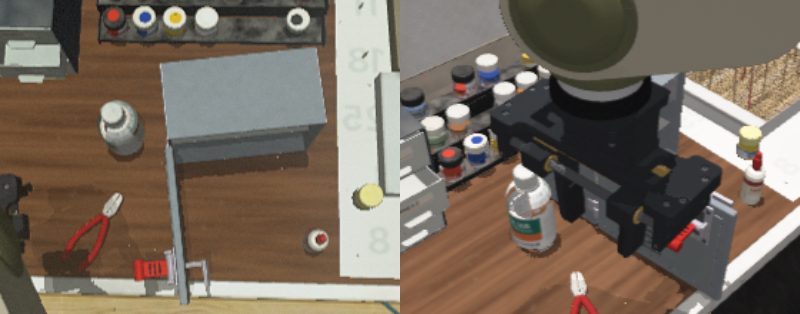

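The final picture shows the door at a right angle and the paddle dropped back. Both bottles, the jar and the cutter stand where they were, and the gripper is clear.

```bash
python3 -c "
from plant import bot
print(bot.job_done())"
```

```text
the job is handed in; nothing more can be done
None
```

The cabinet door is open to about a right angle (1.57 rad), the paddle was let go and sits level again, and the bottles, jar and side cutter were not touched; the job was handed in at about 23 s, with no verdict shown.

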